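# Find the clear slot of the pane rack with the feeler gauge

## Robot

A 7-joint arm with a two-finger parallel gripper is mounted at the origin on the work surface. World frame = base frame: x ahead of the robot, y to its left, z up, the work surface at z = 0. Lengths are in mm, angles in rad, forces in N, time in s.
With the tool pointing down it reaches from about 350 to 775 mm from the base axis. Payload 3.1 kg.
Tool frame: the origin (TCP) lies where the fingers leave the gripper's body, on its centre line; the fingertips stand 73 mm ahead of it and the grasp point (between the pads) lies 54 mm ahead of it (manip.grip_depth is the z of the grasp point in the tool frame, in mm); z points along the fingers, y is the line along which they close (so a half turn about z gives the same grasp; the last joint's range is limited). The gripper opens to 85 mm and grips with 20 to 120 N. Pads are 22 mm wide; open, the fingers measure 114 mm over their backs; the gripper's body (76 mm by 85 mm) begins 54 mm behind the grasp point. The pads swing forward as they close: fully open they stand 13 mm farther back than shut.
Start: joints at [-1.348, 0.311, 0.014, 1.512, -0.004, 1.319, -0.027], TCP at [143.914, 530.852, 303.904] pointing down, gripper open.
Joint ranges: [-2.7, 2.7], [-0.3, 1.91], [-1.27, 1.3], [0.12, 2.57], [-1.44, 4.58], [0.2, 2.03], [-3.05, 3.05]. Speed limits (rad/s): [2.79, 2.79, 3.14, 3.14, 3.14, 3.14, 3.14].

## Interface

Orientations are given as a unit quaternion [x, y, z, w].
In Python, from rig import monitor, viewer, job, manip gives the robot as it stands.
- The arm moves only by the shell command python3 -m handwheel 'ROWS' [FORCE]. ROWS is JSON, a list that holds one entry, the list of rows, each a list of 7 numbers: the shift along the tool's x, y, z in cm, then the turn, a rotation vector about the tool's x, y, z in degrees, then the opening, from -1 (shut) to 1 (fully open). In form: [[[x, y, z, rx, ry, rz, gripper], ...]]. A call has 1 to 12 rows; each row is the pose to reach, as a shift and turn from the pose commanded when the call began, along the tool's axes at that moment; what a row does not reach only later rows make up. A row lasts 1/8 s, in which the tool goes at most 62.5 mm and 10.7 degrees, less where a joint would pass 70% of its speed; a pose out of reach is approached as far as the arm can. A call with a gripper value outside its range is refused whole. The fingers move at their own pace and stop on an object; FORCE is the grip in N (left out, the last holds). Time passes only in rows, so rows that repeat a pose let the fingers close. It gives the time, the measured TCP pose, the force, the opening and the grip force at its end, in the units of the state.
- monitor.observe(): the state, without advancing time (a new reading comes with each control period).
- viewer.get_image(name): name is "scene" or "side" or "wrist"; returns the picture (384x512x3 uint8, red, green, blue); there is no depth.
- viewer.camera_params(name): a dict with "fx", "fy", "cx", "cy" (pixels), "k1" (the pictures are not rectified: a ray, as slopes to the right and down, at radius r is drawn at 1 + k1 r^2 times it, then the intrinsics apply), "extrinsics" (4x4, takes a point from world to camera coordinates); the wrist camera has in their place "hand_eye" (4x4, takes a point from camera to tool coordinates, whose origin is the TCP and whose axes are the flange's). Camera axes: x right, y up, looking along -z (the intrinsics and any distortion apply to the point x, -y, -z); pixel columns grow to the right and rows downward; lengths in mm; the calibration is good to about 2 mm. A picture is of the moment at which its call begins: read the wrist's pose just before it. camera_params takes no time and is no camera call.
- job.hand_in(): hands the job in; it is judged then, once.
The state is a dict: "time": time; "joints": joint angles; "joint_vel": joint speeds; "joint_efforts": joint torques, N m; "tcp_pos": TCP position; "tool_rot": TCP orientation; "contact_force": force on the tool from outside, world axes, zero at the start; "wrist_torque": the same for the moment, N m; "opening": finger opening in mm; "grasp_force": force on a finger pad.
Only numpy, scipy, OpenCV 4.12 (cv2) and the standard library are available. Lean on these libraries where they do the work, as an engineer would, in place of code of your own. Each camera call takes 0.05 s, during which the arm holds its last target. There are 200 camera calls.

## Task

Pick up the feeler gauge and slide its steel blade into the slots of the wooden pane rack to find the one slot that is clear to its full depth; in the other two the blade jams part way. Feel your way gently, never forcing the blade, and leave the gauge standing on the table, let go, with its blade fully home in the clear slot (grip up against the rack). Leave the other things on the table alone.

Things in the scene. Friction and masses are not known exactly. Their poses are not given: they have to be found in the camera images.
- gauge: feeler gauge, loose, about 0.14 kg, standing upright: a dark wooden grip block 46 (x) x 20 (y) x 62 (z) mm with a steel blade out of the middle of its front (+x) face. Origin: centre of the grip's underside; x points along the blade, z up. Grip the block across its 20 mm width (y) from above, e.g. 45 mm above its underside
- blade: the gauge's steel blade, rigidly fixed to the grip: 3 mm thick (y), 20 mm high (z), standing out 70 mm from the grip. Origin: on the grip's front face, 20 mm above the grip's underside (blade spans 10 to 30 mm above the underside); x points to the tip. Pushing it with more than 20 N against anything counts as forcing
- blade_tip (a point): middle of the end of the blade, 93 mm ahead (x) of the gauge's origin, 20 mm above its underside
- rack: wooden pane rack, fixed, 176 (y) x 86 (x) x 50 mm high: plywood base 6 mm thick with three look-alike slotted blocks. Origin: middle of its front edge (robot side) at table height; x points into the slots, z up. One slot takes the blade's whole 70 mm, until the grip meets the blocks' front; the two others, narrowed out of sight, stop it dead 30 or 44 mm in. Which is which varies
- slot_left (a point): nominal mouth of the left (+y) slot: on the blocks' front, 20 mm above the table, axes as the rack's; the real slot lies up to 4.5 mm aside (y). An upright gap straight along x, 5 mm wide, 6 to 44 mm above the table, open in front with a mouth flaring to 7.6 mm over its first 8 mm, which shows from above; roofed behind that
- slot_middle (a point): the same for the middle slot (slots are nominally 50 mm apart)
- slot_right (a point): the same for the right (-y) slot
- brush_jar: bystander: glass jar, 76 mm wide, 105 mm high, with wide flat brushes to 225 mm. Origin: centre of underside
- oil_bottle: bystander: bottle, 60 mm wide, 150 mm high, black cap. Origin: centre of underside
- cream_jar: bystander: low jar with white lid, 72 mm wide, 75 mm high. Origin: centre of underside
- tape_roll: bystander: roll of tape lying flat, 80 mm wide, 24 mm high. Origin: centre of underside
- palette_knife: bystander: palette knife, about 200 mm long, lying flat to the robot's right
Not all that is in view belongs to the job. What is shaped like the gauge but blue is not meant.

How it is judged (in metres and radians):
On the way:
1. the gauge, held by the fingers, has its blade tip at least 14 mm inside a slot of the rack (contact force between the fingers and gauge above 1 N and ((x of blade_tip in the frame of slot_left above 0.014 m and y of blade_tip in the frame of slot_left between -0.0085 and 0.0085 m and z of blade_tip in the frame of slot_left between -0.014 and 0.016 m) or (x of blade_tip in the frame of slot_middle above 0.014 m and y of blade_tip in the frame of slot_middle between -0.0085 and 0.0085 m and z of blade_tip in the frame of slot_middle between -0.014 and 0.016 m) or (x of blade_tip in the frame of slot_right above 0.014 m and y of blade_tip in the frame of slot_right between -0.0085 and 0.0085 m and z of blade_tip in the frame of slot_right between -0.014 and 0.016 m))), for 0.1 s.
At the end, for the whole second after the job is handed in: the blade is home in the clear slot, its tip at least 64 mm behind the rack's front (grip within 6 mm of the rack), the gauge let go and at rest, standing on the table within 6 mm and 0.12 rad of upright (((x of blade_tip in the frame of slot_left between 0.064 and 0.08 m and y of blade_tip in the frame of slot_left between -0.0085 and 0.0085 m and z of blade_tip in the frame of slot_left between -0.008 and 0.012 m) or (x of blade_tip in the frame of slot_middle between 0.064 and 0.08 m and y of blade_tip in the frame of slot_middle between -0.0085 and 0.0085 m and z of blade_tip in the frame of slot_middle between -0.008 and 0.012 m) or (x of blade_tip in the frame of slot_right between 0.064 and 0.08 m and y of blade_tip in the frame of slot_right between -0.0085 and 0.0085 m and z of blade_tip in the frame of slot_right between -0.008 and 0.012 m)) and height (world z) of gauge below 0.006 m and angle between gauge's own z axis and vertical below 0.12 rad and linear speed of gauge below 0.02 m/s); the robot touches nothing.
It fails at once if the blade is pressed against anything with more than 20 N (contact force between blade and anything else above 20 N).
It fails at once if a bystander is moved by more than 20 mm (distance of any of brush_jar, oil_bottle, cream_jar, tape_roll, palette_knife from where it was at the start of the episode above 0.02 m).
It also fails if it takes over 72 s, if anything falls off the work surface, if the arm or the gripper's body presses on something with over 40 N, if the wrist force passes 120 N, or if a joint passes its speed limit or range.

## Working session

There is one attempt and no reset: what is moved stays moved. The work goes in short steps, Python scripts to look and compute and a shell command to move; the robot and the scene stay as the last step left them, time stands still between calls to the robot, and variables do not carry over. Pictures are saved under pics/ and viewed, at most 10 in all, crops included, and the job is handed in when it is done.

```bash
mkdir -p pics; cat > h.py <<'E'
import numpy as np, cv2
from rig import monitor, viewer, job, manip
from scipy.spatial.transform import Rotation as R
def ray(name,u,v,st=None):
    p=viewer.camera_params(name)
    d=np.array([(u-p['cx'])/p['fx'],(v-p['cy'])/p['fy']]);s=d.copy()
    for _ in range(30): s=d/(1+p['k1']*(s@s))
    c=np.array([s[0],-s[1],-1])
    if name=='wrist':
        st=st or monitor.observe();T=np.eye(4);T[:3,:3]=R.from_quat(st['tool_rot']).as_matrix();T[:3,3]=st['tcp_pos'];M=T@np.array(p['hand_eye'])
    else: M=np.linalg.inv(np.array(p['extrinsics']))
    return M[:3,3],M[:3,:3]@c
def at(name,u,v,z,st=None):
    o,d=ray(name,u,v,st);return (o+d*(z-o[2])/d[2]).round(1)
def tool(dw,st=None):
    st=st or monitor.observe();return R.from_quat(st['tool_rot']).inv().apply(dw)
E
python3 - <<'E'
from h import *
s=monitor.observe();print(s)
a=viewer.get_image('scene');b=viewer.get_image('side')
np.save('scene.npy',a);np.save('side.npy',b)
for n,i in(('scene',a),('side',b)):cv2.imwrite(f'pics/{n}0.png',cv2.resize(i[...,::-1],(800,600),interpolation=cv2.INTER_CUBIC))
for n in('scene','side','wrist'):print(viewer.camera_params(n))
E
```

```text
{'time': 0.0, 'joints': array([-1.3477085 ,  0.3117324 ,  0.01399222,  1.51308006, -0.0044067 ,
        1.31916461, -0.02718101]), 'joint_vel': array([-1.11897801e-03, -9.11083606e-04,  7.10201076e-05, -1.18746728e-03,
       -2.18120629e-03, -8.16622133e-04, -6.99301089e-04]), 'joint_efforts': array([-3.51832867e-06, -3.79918456e+01,  1.45975286e-01, -2.30597502e+01,
        1.21433617e-02,  1.33985377e-02, -2.36913303e-05]), 'tcp_pos': array([143.77174617, 530.29877424, 302.80786537]), 'tool_rot': array([ 1.31960910e-01,  9.91254222e-01, -1.17159598e-03, -1.10559414e-04]), 'contact_force': array([0.29130985, 0.49867106, 0.5189534 ]), 'wrist_torque': array([-0.01355159, -0.03587445, -0.02935598]), 'grasp_force': 0.0, 'opening': 85.47027660806232}
{'fx': 376.7039486867215, 'fy': 376.7039486867215, 'cx': 256.30917737586947, 'cy': 190.5456585082896, 'k1': -0.10559466078287551, 'extrinsics': array([[-5.57267685e-01,  8.30125949e-01, -1.85374282e-02,
         3.25002299e+02],
       [-5.84853238e-01, -3.76571750e-01,  7.18429125e-01,
         2.40251039e+02],
       [ 5.89405987e-01,  4.
[... 413 characters left out ...]
  6.28548724e-01,
        -1.89060049e+02],
       [-1.92055400e-01,  5.98499577e-01,  7.77761519e-01,
        -9.19458261e+02],
       [ 0.00000000e+00,  0.00000000e+00,  0.00000000e+00,
         1.00000000e+00]])}
{'fx': 291.9960528367213, 'fy': 291.9960528367213, 'cx': 257.99889799805726, 'cy': 192.2620131821991, 'k1': -0.008522455650810258, 'hand_eye': array([[ 1.07460687e-04,  9.44403225e-01,  3.28789504e-01,
         8.46393598e+01],
       [ 9.99999987e-01, -1.41647420e-04,  8.00256522e-05,
        -6.45616640e-01],
       [ 1.22148669e-04,  3.28789491e-01, -9.44403227e-01,
        -6.91700210e+01],
       [ 0.00000000e+00,  0.00000000e+00,  0.00000000e+00,
         1.00000000e+00]])}
```

View pics/scene0.png

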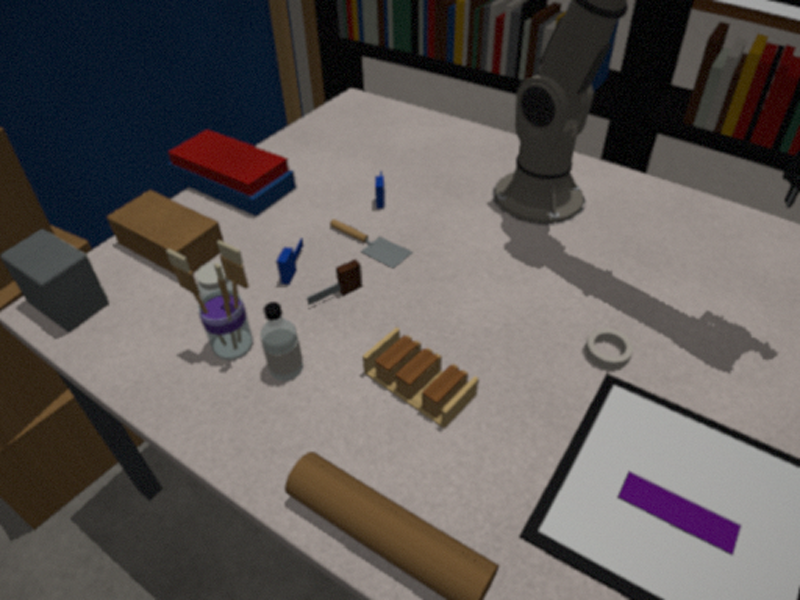

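View pics/side0.png

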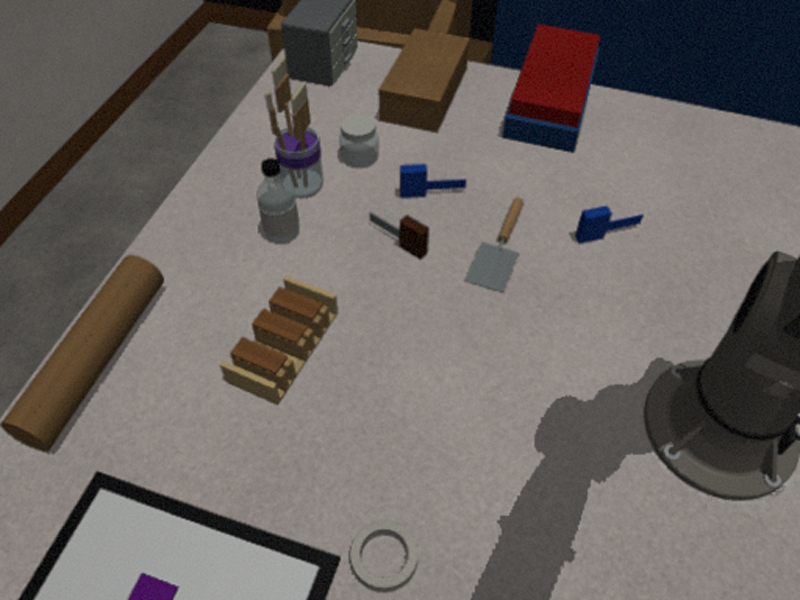

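The dark brown gauge is at side (414,237) and scene (349,277). Lookalikes are the blue gauges at side (413,181) and (594,224). The dark one fits the description. The rack is at side (280,340). Next I check with a close crop.

```bash
python3 - <<'E'
from h import *
b=np.load('side.npy');a=np.load('scene.npy')
def up(i,x,y,w,h,W,H):return cv2.resize(i[y:y+h,x:x+w,::-1],(W,H),interpolation=cv2.INTER_CUBIC)
# left: side gauge 50x37.5 x8 =400x300 ; side rack 100x75 x4... 
c=np.zeros((600,800,3),np.uint8)
c[:300,:400]=up(b,230,132,50,38,400,304)[:300]
c[300:,:400]=up(a,190,160,50,38,400,304)[:300]
c[:,400:]=up(b,138,174,80,90,400,450)[:450].__class__ is None or cv2.copyMakeBorder(up(b,138,174,80,90,400,450),0,150,0,0,cv2.BORDER_CONSTANT)
cv2.imwrite('pics/crop1.png',c)
E
```

```text
(no output)
```

View pics/crop1.png

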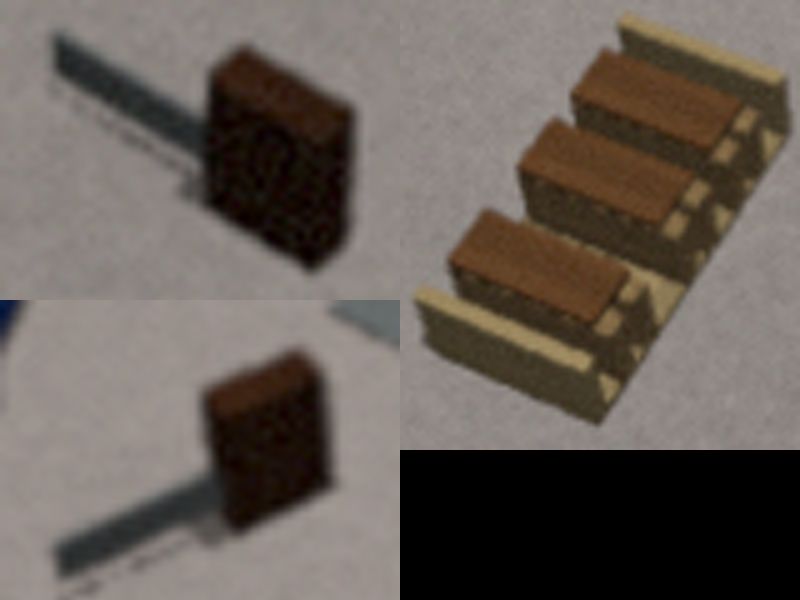

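The dark grip with its steel blade is confirmed: side crop top face around (280,90), blade tip (55,50). The rack shows three roofed blocks, and their flared mouths face right, towards the robot. Now measuring.

```bash
python3 - <<'E'
from h import *
for n,x,y,z in [('top bl',245,45,62),('top br',352,105,62),('top fr',325,142,62),('top fl',210,78,62),('tip top',55,37,30),('tip bot',57,73,10),('bottom',313,268,0)]:
    print('side',n,at('side',230+x/8-.5,132+y/8-.5,z))
for n,x,y,z in [('tl',205,92,62),('tr',300,48,62),('br',322,70,62),('bl',222,118,62),('tip top',58,245,30),('tip bot',60,277,10),('bot',333,185,0),('botL',235,230,0)]:
    print('scene',n,at('scene',190+x/8-.5,160+y/8-.5,z))
for n,x,y,z in [('front near',600,425,0),('front far',790,140,0),('near back',428,345,0)]+[(f'b{i}',x,y,50) for i,(x,y) in enumerate([(605,50),(742,103),(718,145),(575,97),(555,120),(693,173),(668,222),(520,170),(488,210),(630,270),(602,322),(450,258)])]:
    print('rack',n,at('side',138+(x-400)/5-.5,174+y/5-.5,z))
E
```

```text
side top bl [ 508.1 -192.6   62. ]
side top br [ 469.4 -178.2   62. ]
side top fr [ 472.8 -160.8   62. ]
side top fl [ 514.1 -175.6   62. ]
side tip top [ 576.6 -207.6   30. ]
side tip bot [ 577.7 -210.9   10. ]
side bottom [ 475.6 -164.1    0. ]
scene tl [ 512.3 -193.    62. ]
scene tr [ 473.2 -178.5   62. ]
scene br [ 478.9 -163.9   62. ]
scene bl [ 520.4 -178.7   62. ]
scene tip top [ 581.4 -211.    30. ]
scene tip bot [ 579.7 -214.9   10. ]
scene bot [ 475.8 -166.1   -0. ]
scene botL [ 516.4 -182.6    0. ]
rack front near [584.4 153.9   0. ]
rack front far [561.7 -14.6   0. ]
rack near back [673.4 141.4   0. ]
rack b0 [644.8  -2.3  50. ]
rack b1 [573.3   6.5  50. ]
rack b2 [574.7  31.8  50. ]
rack b3 [646.5  27.   50. ]
rack b4 [649.6  41.8  50. ]
rack b5 [579.3  49.4  50. ]
rack b6 [579.5  76.9  50. ]
rack b7 [652.5  71.9  50. ]
rack b8 [656.5  95.8  50. ]
rack b9 [585.2 104.9  50. ]
rack b10 [585.9 132.4  50. ]
rack b11 [661.  123.7  50. ]
```

```bash
python3 -m handwheel '[[[-3.5,-2.4,0,0,0,10,1],[-7,-4.8,0,0,0,20,1],[-10.5,-7.2,0,0,0,30,1],[-14,-9.6,0,0,0,40,1],[-17.5,-12,0,0,0,50,1],[-21,-14.4,0,0,0,60,1],[-24.5,-16.8,0,0,0,70,1],[-28,-19.2,0,0,0,80,1],[-31.5,-21.6,0,0,0,90,1],[-35,-24,0,0,0,100,1],[-38.5,-26.4,0,0,0,110,1],[-41.5,-28.2,0,0,0,120,1]]]'
python3 - <<'E'
from h import *
s=monitor.observe();print(s['joints'].round(2),s['tcp_pos'].round(1),R.from_quat(s['tool_rot']).as_matrix().round(3))
r=R.from_quat(s['tool_rot']).as_matrix()
t=np.radians(-20.8);G=np.array([[np.cos(t),np.sin(t),0],[np.sin(t),-np.cos(t),0],[0,0,-1]]).T
G=np.array([[np.cos(t),np.sin(t),0],[np.sin(t),-np.cos(t),0],[0,0,-1.]])
print(np.degrees(R.from_matrix(r.T@G).as_rotvec()), tool([493.5-s['tcp_pos'][0],-177.6-s['tcp_pos'][1],0]))
E
```

```text
time: 1.6
tcp_pos: [471.3, 148.3, 303.6]
tool_rot: [0.926, 0.378, -0.0, 0.0]
contact_force: [-0.0, 0.0, -0.6]
opening: 85.5
grasp_force: 0.0
[-0.84  0.21  0.6   1.68 -0.13  1.29 -1.01] [471.3 148.3 303.6] [[ 0.714  0.7   -0.   ]
 [ 0.7   -0.714 -0.   ]
 [-0.001 -0.    -1.   ]]
[2.01836704e-02 3.28237271e-02 6.52263118e+01] [-2.12272641e+02  2.48311582e+02  1.32322405e-01]
```

```bash
python3 -m handwheel '[[[-3,3.5,0,0,0,9,1],[-6,7,0,0,0,18,1],[-9,10.5,1,0,0,27,1],[-12,14,2,0,0,36,1],[-15,17.5,3,0,0,45,1],[-18,21,4,0,0,54,1],[-21.2,24.8,5,0,0,62,1],[-21.2,24.8,6,0,0,65.2,1],[-21.2,24.8,6,0,0,65.2,1],[-21.2,24.8,6,0,0,65.2,1]]]'
python3 - <<'E'
from h import *
s=monitor.observe();print(s['joints'].round(2),s['tcp_pos'].round(1))
w=viewer.get_image('wrist');cv2.imwrite('pics/w1.png',cv2.resize(w[...,::-1],(800,600),interpolation=cv2.INTER_CUBIC))
E
```

```text
time: 2.85
tcp_pos: [495.5, -174.3, 243.9]
tool_rot: [0.984, -0.176, -0.0, -0.0]
contact_force: [0.6, 0.4, 0.4]
opening: 85.4
grasp_force: 0.0
[-0.38  0.41  0.92  1.7  -0.34  1.21 -1.3 ] [ 495.5 -174.3  243.9]
```

View pics/w1.png

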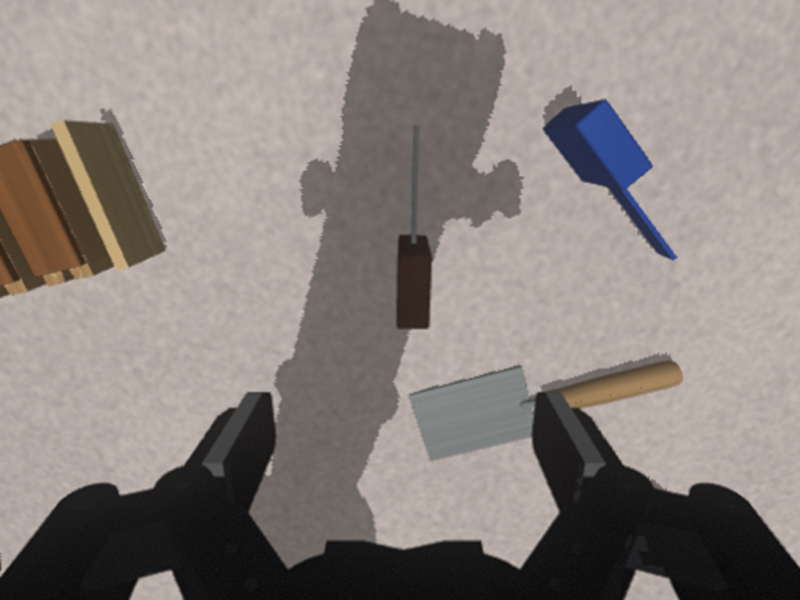

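The wrist view shows the dark gauge, top face (397–430, 251–328) and blade tip (416,126), nearly aligned with the tool. The blue lookalike is at (600,145).

```bash
python3 - <<'E'
from h import *
s=monitor.observe();k=.64
P=[at('wrist',u*k-.2,v*k-.2,z,s) for u,v,z in [(398,251,62),(430,251,62),(430.5,328,62),(397,328,62),(416,126,30),(414.5,243,30)]]
print(P);c=np.mean(P[:4],0);print(c)
f=(P[0]+P[1])/2-(P[2]+P[3])/2;print(f,np.degrees(np.arctan2(f[1],f[0])))
b=P[4]-c;print(np.linalg.norm(b[:2]),np.degrees(np.arctan2(b[1],b[0])))
X=R.from_quat(s['tool_rot']).as_matrix()[:,0];print('tool yaw',np.degrees(np.arctan2(X[1],X[0])),tool([*(c[:2]-s['tcp_pos'][:2]),45+54-s['tcp_pos'][2]],s))
E
```

```text
[array([ 522.2, -181.3,   62. ]), array([ 515.9, -198.2,   62. ]), array([ 471.6, -183.1,   62. ]), array([ 478.5, -164.4,   62. ]), array([ 581.2, -214.1,   30. ]), array([ 516.6, -189.9,   30. ])]
[ 497.05 -181.75   62.  ]
[ 44. -16.   0.] -19.9831065219
90.15400712114806 -21.028385314021204
tool yaw -20.21168776812608 [  3.93848793   6.66415153 145.10785591]
```

```bash
python3 -m handwheel '[[[0.25,0.6,4,0,0,0,0.3],[0.25,0.6,9,0,0,0.4,0.0],[0.25,0.6,13,0,0,0.4,0.0],[0.25,0.6,14.5,0,0,0.4,0.0],[0.25,0.6,14.5,0,0,0.4,0.0],[0.25,0.6,14.5,0,0,0.4,-1],[0.25,0.6,14.5,0,0,0.4,-1],[0.25,0.6,14.5,0,0,0.4,-1],[0.25,0.6,14.5,0,0,0.4,-1],[0.25,0.6,14.5,0,0,0.4,-1]]]' 40
```

```text
time: 4.15
tcp_pos: [496.8, -182.2, 100.7]
tool_rot: [0.984, -0.18, 0.002, -0.0]
contact_force: [-1.1, 1.2, 5.8]
opening: 19.7
grasp_force: 42.4
```

```bash
python3 -m handwheel '[[[0,0,-2,0,0,0,-1],[0,0,-5,0,0,0,-1],[-1,-3,-10,0,0,-1,-1],[-2.5,-6,-10,0,0,-3,-1],[-4,-9.5,-10,0,0,-5,-1],[-5.5,-13,-10,0,0,-7,-1],[-7,-16.5,-10,0,0,-9,-1],[-8.2,-19.4,-10,0,0,-11,-1],[-9,-21.4,-10,0,0,-13,-1],[-9,-21.4,-10,0,0,-13.2,-1],[-9,-21.4,-10,0,0,-13.2,-1],[-9,-21.4,-10,0,0,-13.2,-1]]]'
python3 - <<'E'
from h import *
s=monitor.observe();print(s['joints'].round(2),s['tcp_pos'].round(1),s['tool_rot'],s['contact_force'])
w=viewer.get_image('wrist');np.save('w2.npy',w);cv2.imwrite('pics/w2.png',cv2.resize(w[...,::-1],(800,600),interpolation=cv2.INTER_CUBIC))
E
```

```text
time: 5.65
tcp_pos: [487.2, 48.3, 199.0]
tool_rot: [0.998, -0.068, 0.0, 0.0]
contact_force: [0.5, 0.0, -2.6]
opening: 19.4
grasp_force: 41.4
[-0.8   0.36  0.84  1.85 -0.3   1.06 -1.55] [487.2  48.3 199. ] [ 9.97708896e-01 -6.76517886e-02  1.47443732e-04  4.16457677e-04] [ 0.53994836  0.00615103 -2.58065385]
```

View pics/w2.png

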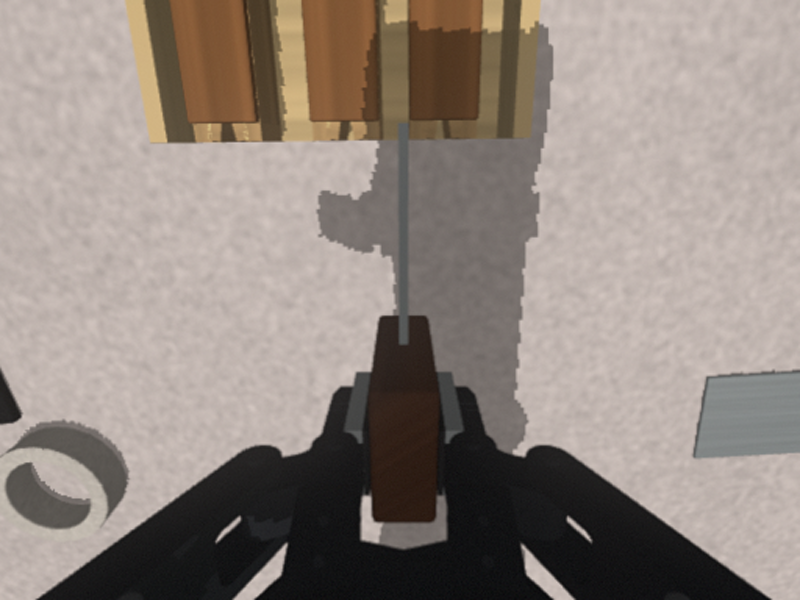

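The wrist view shows the blade (403,125–340) pointing at the rack front (row 140). The mouths are at about (226,130), (347,130) and (445,130). Next is an enlarged crop.

```bash
python3 - <<'E'
from h import *
w=np.load('w2.npy')[...,::-1]
t=[cv2.resize(w[y:y+30,x:x+40],(400,300),interpolation=cv2.INTER_CUBIC) for x,y in((125,68),(202,68),(265,68),(238,66))]
cv2.imwrite('pics/c2.png',cv2.convertScaleAbs(np.vstack([np.hstack(t[:2]),np.hstack(t[2:])]),alpha=1.6))
E
```

```text
(no output)
```

View pics/c2.png

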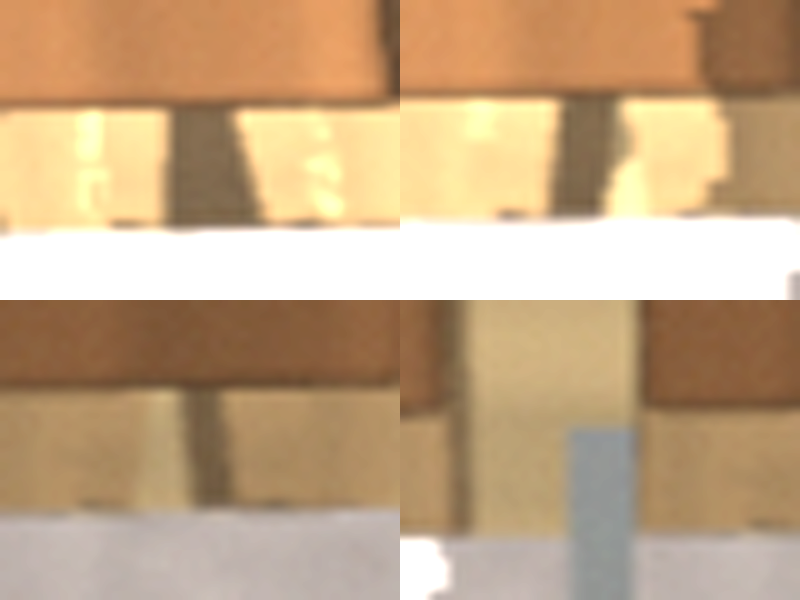

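Mouth centres in original pixels: left (146.3, 90), middle (221.8, 89), right (283.4, 89). The visible widths match 7.6 mm. The blade tip is at (258.1, 78.8).

```bash
python3 - <<'E'
from h import *
s=monitor.observe()
q=R.from_quat(s['tool_rot']).as_matrix();X=q[:,0];print('yaw',np.degrees(np.arctan2(X[1],X[0])))
F={}
for n,u,v,ut,vt in[('L',146.35,90.2,145.35,78.5),('M',221.8,89.2,221.45,77.8),('R',283.35,88.8,283.6,76.7)]:
    F[n]=at('wrist',u-.5,v-.5,44,s);t=at('wrist',ut-.5,vt-.5,44,s);print(n,F[n],t,np.degrees(np.arctan2(*(t-F[n])[1::-1])))
e=F['L']-F['R'];print('len',np.linalg.norm(e),'rack yaw',np.degrees(np.arctan2(-e[0],e[1])))
zt=30+s['tcp_pos'][2]-100.7
tip=at('wrist',257.6,78.3,zt,s);b0=at('wrist',403.5*.64-.2,340*.64-.2,zt,s)
d=tip-b0;print('tip',tip,b0,np.linalg.norm(d),'blade yaw',np.degrees(np.arctan2(d[1],d[0])),'tip in tool',q.T@(tip-s['tcp_pos']))
for n in F:print(n,'tool shift tip->mouth mm',q.T@(F[n]-tip))
E
```

```text
yaw -7.743670596276744
L [583.2 116.9  44. ] [591.  115.6  44. ] -9.462322208025753
M [576.4  62.5  44. ] [584.1  61.4  44. ] -8.130102354155941
R [570.7  18.3  44. ] [578.8  17.2  44. ] -7.733598099022958
len 99.38918452226078 rack yaw -7.225121190657352
tip [576.6  35.9 128.3] [509.4  44.8 128.3] 67.78679812470867 blade yaw -7.544374126701743 tip in tool [90.23989071  0.48803921 70.73675053]
L tool shift tip->mouth mm [ -4.40061856 -81.19602945  84.25490702]
M tool shift tip->mouth mm [ -3.808672   -26.37588063  84.28461863]
R tool shift tip->mouth mm [-3.50111956 18.18907006 84.30871777]
```

```bash
python3 -m handwheel '[[[-3,0,0,0,0,0,-1],[-3.2,0.9,3,0,0,-0.3,-1],[-3.2,1.8,7,0,0,-0.3,-1],[-3,1.8,9,0,0,-0.3,-1],[-2,1.8,9.4,0,0,-0.3,-1],[-1.6,1.8,9.4,0,0,-0.3,-1],[-1.6,1.8,9.4,0,0,-0.3,-1],[-1.6,1.8,9.4,0,0,-0.3,-1]]]'
python3 - <<'E'
from h import *
s=monitor.observe();print(s['tcp_pos'].round(1),s['contact_force'])
w=viewer.get_image('wrist');np.save('w3.npy',w);w=w[...,::-1]
cv2.imwrite('pics/w3.png',cv2.convertScaleAbs(cv2.resize(w[0:90,200:320],(800,600),interpolation=cv2.INTER_CUBIC),alpha=1.5))
E
```

```text
time: 6.7
tcp_pos: [469.4, 34.6, 105.6]
tool_rot: [0.998, -0.063, 0.001, -0.0]
contact_force: [0.4, -0.2, -1.8]
opening: 19.2
grasp_force: 41.4
[469.4  34.6 105.6] [ 0.36657349 -0.21700194 -1.77363571]
```

View pics/w3.png

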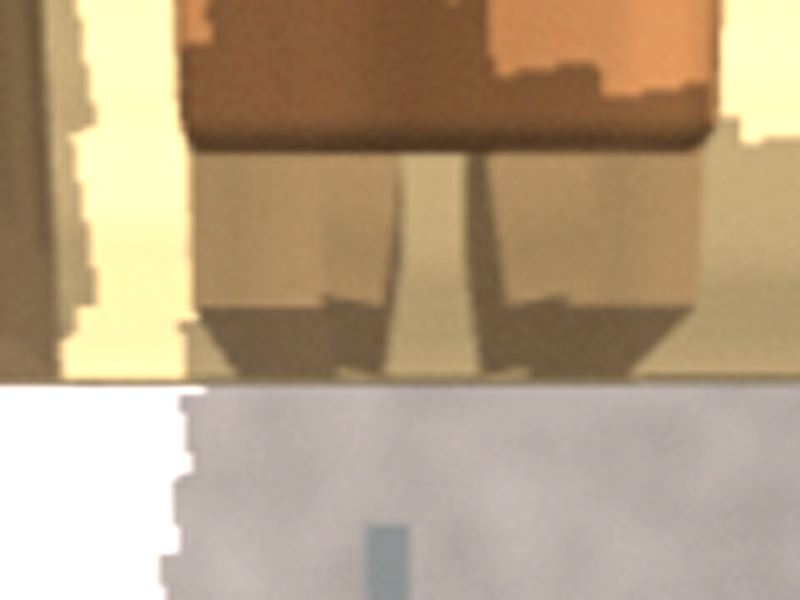

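The close view shows the right mouth centre at about column 445 (front row 303, throat row 152). The blade tip centre is at (387,527), so it sits too far left.

```bash
cat > m.py <<'E'
from h import *
import sys
def go(fr,th,tip,x0=200,k=6.6667):
    s=monitor.observe();q=R.from_quat(s['tool_rot']).as_matrix();X=q[:,0]
    f=lambda p,z:at('wrist',x0+p[0]/k-.5,p[1]/k-.5,z,s)
    a,b,c=f(fr,44),f(th,44),f(tip,30+s['tcp_pos'][2]-100.7)
    print('yaw',np.degrees(np.arctan2(X[1],X[0])),'slot yaw',np.degrees(np.arctan2(*(b-a)[1::-1])),a,c,'tool shift',q.T@(a-c))
    print(s['tcp_pos'],s['contact_force'])
E
python3 -c "
from m import *
go((445,303),(444.5,152),(387,527))"
```

```text
yaw -7.247799684862208 slot yaw -6.340191745909906 [570.4  17.8  44. ] [558.6  22.9  34.8] tool shift [12.35691257  3.56465303 -9.19184207]
[469.16914064  34.70732965 105.46168075] [ 0.11025536 -0.58141929 -1.9073759 ]
```

```bash
python3 -m handwheel '[[[0,0.35,0,0,0,0,-1],[0.3,0.35,0,0,0,0,-1],[0.6,0.35,0,0,0,0,-1],[0.9,0.35,0,0,0,0,-1],[1.1,0.35,0,0,0,0,-1],[1.3,0.35,0,0,0,0,-1],[1.5,0.35,0,0,0,0,-1],[1.6,0.35,0,0,0,0,-1]]]'
```

```text
time: 7.75
tcp_pos: [484.5, 29.0, 104.9]
tool_rot: [0.998, -0.063, 0.0, 0.0]
contact_force: [-0.1, 0.0, -2.1]
opening: 19.1
grasp_force: 41.4
```

```bash
python3 -m handwheel '[[[0.2,0,0,0,0,0,-1],[0.4,0,0,0,0,0,-1],[0.6,0,0,0,0,0,-1],[0.8,0,0,0,0,0,-1],[0.9,0,0,0,0,0,-1],[0.9,0,0,0,0,0,-1]]]'
```

```text
time: 8.5
tcp_pos: [493.4, 27.9, 104.9]
tool_rot: [0.998, -0.063, 0.0, 0.0]
contact_force: [-0.2, 0.1, -2.1]
opening: 19.5
grasp_force: 41.4
```

Clean at about 12 mm deep. On to about 27 mm.

```bash
python3 -m handwheel '[[[0.2,0,0,0,0,0,-1],[0.4,0,0,0,0,0,-1],[0.6,0,0,0,0,0,-1],[0.8,0,0,0,0,0,-1],[1.0,0,0,0,0,0,-1],[1.2,0,0,0,0,0,-1],[1.4,0,0,0,0,0,-1],[1.4,0,0,0,0,0,-1]]]'
```

```text
time: 9.5
tcp_pos: [507.4, 26.1, 104.9]
tool_rot: [0.998, -0.063, 0.0, 0.0]
contact_force: [-0.3, -0.1, -2.0]
opening: 19.3
grasp_force: 41.4
```

```bash
python3 -m handwheel '[[[0.1,0,0,0,0,0,-1],[0.2,0,0,0,0,0,-1],[0.2,0,0,0,0,0,-1]]]'; python3 -m handwheel '[[[0.05,0,0,0,0,0,-1],[0.1,0,0,0,0,0,-1],[0.1,0,0,0,0,0,-1]]]'; python3 -m handwheel '[[[0.05,0,0,0,0,0,-1],[0.1,0,0,0,0,0,-1],[0.1,0,0,0,0,0,-1]]]'
```

```text
time: 9.88
tcp_pos: [509.3, 25.9, 104.9]
tool_rot: [0.998, -0.063, 0.0, 0.0]
contact_force: [0.3, 0.2, -1.1]
opening: 19.8
grasp_force: 41.4
time: 10.25
tcp_pos: [510.2, 25.8, 104.9]
tool_rot: [0.998, -0.063, 0.0, -0.0]
contact_force: [-0.1, -1.0, -1.7]
opening: 19.7
grasp_force: 41.4
time: 10.62
tcp_pos: [510.9, 25.7, 104.8]
tool_rot: [0.998, -0.063, -0.0, -0.0]
contact_force: [-1.6, 1.1, -0.6]
opening: 19.4
grasp_force: 41.4
```

```bash
python3 -m handwheel '[[[0.05,0,0,0,0,0,-1],[0.1,0,0,0,0,0,-1],[0.1,0,0,0,0,0,-1]]]'
```

```text
time: 11.0
tcp_pos: [511.1, 25.6, 104.6]
tool_rot: [0.998, -0.063, -0.001, -0.0]
contact_force: [-4.6, 1.1, 1.2]
opening: 19.2
grasp_force: 41.7
```

Firm stop at about 30 mm with only 4.6 N, so the right slot jams. Backing out and moving to the middle slot.

```bash
python3 -m handwheel '[[[-0.4,0,0,0,0,0,-1],[-1,0,0,0,0,0,-1],[-2,0,0,0,0,0,-1],[-3.2,0,0,0,0,0,-1],[-4.6,0,0,0,0,0,-1],[-4.6,-0.5,0,0,0,0,-1],[-4.6,-2,0,0,0,0,-1],[-4.6,-3.6,0,0,0,0,-1],[-4.6,-4.45,0,0,0,0,-1],[-4.6,-4.45,0,0,0,0,-1],[-4.6,-4.45,0,0,0,0,-1]]]'
python3 - <<'E'
from h import *
s=monitor.observe();print(s['tcp_pos'].round(1),s['contact_force'])
w=viewer.get_image('wrist');np.save('w4.npy',w);w=w[...,::-1]
cv2.imwrite('pics/w4.png',cv2.convertScaleAbs(cv2.resize(w[0:90,200:320],(800,600),interpolation=cv2.INTER_CUBIC),alpha=1.3))
E
```

```text
time: 12.38
tcp_pos: [472.1, 74.9, 104.9]
tool_rot: [0.998, -0.064, 0.0, 0.0]
contact_force: [0.5, -0.9, -1.1]
opening: 19.5
grasp_force: 41.5
[472.1  74.9 104.9] [ 0.49146097 -0.90291586 -1.14843973]
```

View pics/w4.png

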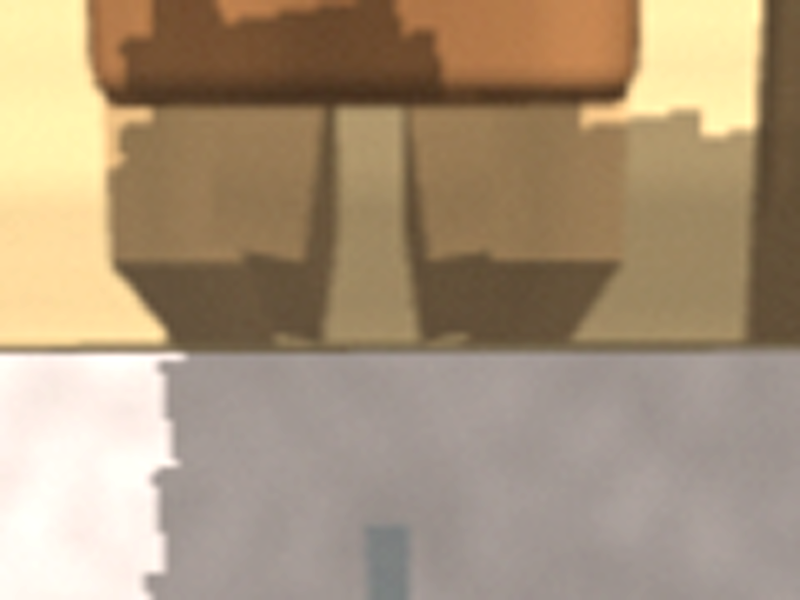

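Middle mouth centre is at about (368, 262), throat (368, 103). The tip is at (387, 527), so it is a little too far right.

```bash
python3 -c "
from m import *
go((368,262),(368,103),(387,527))
print(at('wrist',200+445/6.6667,303/6.6667,44))"
```

```text
yaw -7.3278958229314295 slot yaw -7.549421768263324 [576.  62.  44.] [561.5  62.7  34.2] tool shift [14.47069919 -1.1492404  -9.80092401]
[472.08093035  74.72896321 104.87598931] [-0.24498362 -0.56218587 -1.02025933]
[573.   57.5  44. ]
```

```bash
python3 -m handwheel '[[[0.2,-0.1,0,0,0,0,-1],[0.6,-0.1,0,0,0,0,-1],[0.9,-0.1,0,0,0,0,-1],[1.2,-0.1,0,0,0,0,-1],[1.4,-0.1,0,0,0,0,-1],[1.6,-0.1,0,0,0,0,-1],[1.8,-0.1,0,0,0,0,-1],[1.8,-0.1,0,0,0,0,-1]]]'; python3 -m handwheel '[[[0.2,0,0,0,0,0,-1],[0.4,0,0,0,0,0,-1],[0.6,0,0,0,0,0,-1],[0.7,0,0,0,0,0,-1],[0.7,0,0,0,0,0,-1]]]'
```

```text
time: 13.42
tcp_pos: [490.3, 74.1, 104.9]
tool_rot: [0.998, -0.063, 0.0, 0.0]
contact_force: [-0.9, -0.3, -2.3]
opening: 19.6
grasp_force: 41.5
time: 14.05
tcp_pos: [497.2, 73.2, 104.9]
tool_rot: [0.998, -0.063, 0.0, 0.0]
contact_force: [-0.3, -0.0, -2.3]
opening: 19.2
grasp_force: 41.5
```

```bash
python3 -m handwheel '[[[0.2,0,0,0,0,0,-1],[0.4,0,0,0,0,0,-1],[0.6,0,0,0,0,0,-1],[0.8,0,0,0,0,0,-1],[1.0,0,0,0,0,0,-1],[1.2,0,0,0,0,0,-1],[1.4,0,0,0,0,0,-1],[1.6,0,0,0,0,0,-1],[1.6,0,0,0,0,0,-1]]]'; python3 -m handwheel '[[[0.1,0,0,0,0,0,-1],[0.2,0,0,0,0,0,-1],[0.2,0,0,0,0,0,-1]]]';python3 -m handwheel '[[[0.05,0,0,0,0,0,-1],[0.1,0,0,0,0,0,-1],[0.15,0,0,0,0,0,-1],[0.15,0,0,0,0,0,-1]]]'
```

```text
time: 15.18
tcp_pos: [513.1, 71.2, 104.9]
tool_rot: [0.998, -0.063, 0.0, 0.0]
contact_force: [-0.4, -0.3, -1.9]
opening: 19.2
grasp_force: 41.5
time: 15.55
tcp_pos: [515.0, 71.0, 104.9]
tool_rot: [0.998, -0.063, 0.0, 0.0]
contact_force: [0.2, 0.2, -1.2]
opening: 19.1
grasp_force: 41.5
time: 16.05
tcp_pos: [516.5, 70.8, 104.9]
tool_rot: [0.998, -0.063, 0.0, -0.0]
contact_force: [0.3, 0.1, -1.2]
opening: 19.5
grasp_force: 41.5
```

```bash
python3 -m handwheel '[[[0.05,0,0,0,0,0,-1],[0.1,0,0,0,0,0,-1],[0.15,0,0,0,0,0,-1],[0.15,0,0,0,0,0,-1]]]'
```

```text
time: 16.55
tcp_pos: [518.0, 70.6, 104.9]
tool_rot: [0.998, -0.063, 0.0, -0.0]
contact_force: [-0.6, -0.3, -1.9]
opening: 19.5
grasp_force: 41.5
```

```bash
python3 -m handwheel '[[[0.1,0,0,0,0,0,-1],[0.2,0,0,0,0,0,-1],[0.2,0,0,0,0,0,-1]]]'
```

```text
time: 16.92
tcp_pos: [520.0, 70.3, 104.9]
tool_rot: [0.998, -0.063, 0.0, 0.0]
contact_force: [-0.4, 0.1, -2.2]
opening: 19.5
grasp_force: 41.5
```

```bash
python3 -m handwheel '[[[0.15,0,0,0,0,0,-1],[0.3,0,0,0,0,0,-1],[0.45,0,0,0,0,0,-1],[0.6,0,0,0,0,0,-1],[0.6,0,0,0,0,0,-1]]]'
```

```text
time: 17.55
tcp_pos: [526.0, 69.6, 104.9]
tool_rot: [0.998, -0.063, 0.0, 0.0]
contact_force: [0.7, 0.5, -1.1]
opening: 19.6
grasp_force: 41.5
```

```bash
python3 -m handwheel '[[[0.1,0,0,0,0,0,-1],[0.2,0,0,0,0,0,-1],[0.2,0,0,0,0,0,-1]]]'; python3 -m handwheel '[[[0.05,0,0,0,0,0,-1],[0.1,0,0,0,0,0,-1],[0.1,0,0,0,0,0,-1]]]'
```

```text
time: 17.92
tcp_pos: [527.9, 69.3, 104.9]
tool_rot: [0.998, -0.063, 0.0, -0.0]
contact_force: [-0.3, -0.4, -1.0]
opening: 19.6
grasp_force: 41.5
time: 18.3
tcp_pos: [528.9, 69.2, 104.9]
tool_rot: [0.998, -0.063, 0.0, -0.0]
contact_force: [-0.7, 0.5, -2.7]
opening: 19.5
grasp_force: 41.5
```

```bash
python3 -m handwheel '[[[0.05,0,0,0,0,0,-1],[0.1,0,0,0,0,0,-1],[0.15,0,0,0,0,0,-1],[0.15,0,0,0,0,0,-1]]]'
```

```text
time: 18.8
tcp_pos: [530.3, 69.1, 104.9]
tool_rot: [0.998, -0.063, -0.0, -0.0]
contact_force: [-0.7, -0.7, -1.4]
opening: 19.5
grasp_force: 41.5
```

```bash
python3 -m handwheel '[[[0.05,0,0,0,0,0,-1],[0.1,0,0,0,0,0,-1],[0.1,0,0,0,0,0,-1]]]'
```

```text
time: 19.18
tcp_pos: [530.5, 69.0, 104.6]
tool_rot: [0.998, -0.063, -0.001, -0.0]
contact_force: [-3.0, 0.8, -0.2]
opening: 19.5
grasp_force: 41.6
```

```bash
python3 -m handwheel '[[[0.05,0,0,0,0,0,-1],[0.1,0,0,0,0,0,-1],[0.1,0,0,0,0,0,-1]]]'
```

```text
time: 19.55
tcp_pos: [530.7, 69.0, 104.3]
tool_rot: [0.998, -0.063, -0.002, -0.0]
contact_force: [-6.1, 0.6, 0.6]
opening: 19.6
grasp_force: 41.6
```

The middle slot stops dead at 44 mm (6 N), so the left slot is the clear one. Backing out and moving over.

```bash
python3 -m handwheel '[[[-0.4,0,0,0,0,0,-1],[-1.2,0,0,0,0,0,-1],[-2.6,0,0,0,0,0,-1],[-4.2,0,0,0,0,0,-1],[-6,0,0,0,0,0,-1],[-6,-0.5,0,0,0,0,-1],[-6,-2.2,0,0,0,0,-1],[-6,-4,0,0,0,0,-1],[-6,-5.5,0,0,0,0,-1],[-6,-5.5,0,0,0,0,-1],[-6,-5.5,0,0,0,0,-1]]]'
python3 - <<'E'
from h import *
s=monitor.observe();print(s['tcp_pos'].round(1),s['contact_force'])
w=viewer.get_image('wrist');np.save('w5.npy',w);w=w[...,::-1]
cv2.imwrite('pics/w5.png',cv2.convertScaleAbs(cv2.resize(w[0:90,200:320],(800,600),interpolation=cv2.INTER_CUBIC),alpha=1.3))
E
```

```text
time: 20.92
tcp_pos: [479.7, 130.4, 104.8]
tool_rot: [0.998, -0.063, -0.0, 0.0]
contact_force: [-0.0, -0.0, -2.5]
opening: 19.7
grasp_force: 41.5
[479.7 130.4 104.8] [-0.0070818  -0.03976096 -2.47240065]
```

View pics/w5.png

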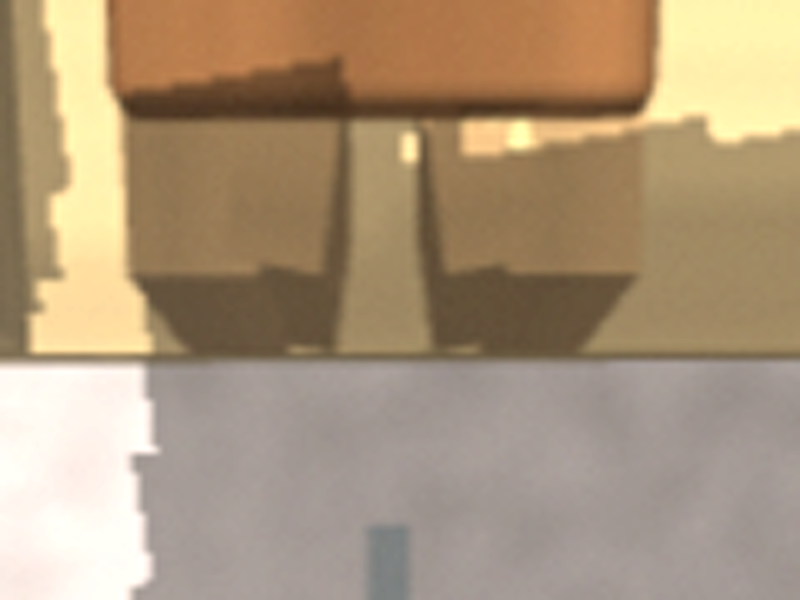

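Left mouth centre is at (385, 273) and the tip at (387, 527), so it is aligned with about a 14 mm gap. Inserting.

```bash
python3 -m handwheel '[[[0.3,0,0,0,0,0,-1],[0.6,0,0,0,0,0,-1],[0.9,0,0,0,0,0,-1],[1.2,0,0,0,0,0,-1],[1.4,0,0,0,0,0,-1],[1.6,0,0,0,0,0,-1],[1.8,0,0,0,0,0,-1],[1.8,0,0,0,0,0,-1]]]'; python3 -m handwheel '[[[0.2,0,0,0,0,0,-1],[0.4,0,0,0,0,0,-1],[0.6,0,0,0,0,0,-1],[0.7,0,0,0,0,0,-1],[0.7,0,0,0,0,0,-1]]]'
```

```text
time: 21.98
tcp_pos: [497.7, 128.6, 104.9]
tool_rot: [0.998, -0.063, 0.0, 0.0]
contact_force: [-1.4, 0.9, -1.8]
opening: 19.3
grasp_force: 41.5
time: 22.6
tcp_pos: [504.6, 127.7, 104.9]
tool_rot: [0.998, -0.063, 0.0, 0.0]
contact_force: [-0.2, -0.5, -1.8]
opening: 19.3
grasp_force: 41.5
```

```bash
python3 -m handwheel '[[[0.2,0,0,0,0,0,-1],[0.4,0,0,0,0,0,-1],[0.6,0,0,0,0,0,-1],[0.8,0,0,0,0,0,-1],[1.0,0,0,0,0,0,-1],[1.2,0,0,0,0,0,-1],[1.4,0,0,0,0,0,-1],[1.6,0,0,0,0,0,-1],[1.6,0,0,0,0,0,-1]]]'; python3 -m handwheel '[[[0.1,0,0,0,0,0,-1],[0.2,0,0,0,0,0,-1],[0.3,0,0,0,0,0,-1],[0.3,0,0,0,0,0,-1]]]';
```

```text
time: 23.72
tcp_pos: [520.6, 125.7, 104.9]
tool_rot: [0.998, -0.063, 0.0, 0.0]
contact_force: [0.2, 0.1, -1.0]
opening: 19.4
grasp_force: 41.5
time: 24.22
tcp_pos: [523.5, 125.4, 104.9]
tool_rot: [0.998, -0.063, 0.0, 0.0]
contact_force: [-0.8, -0.1, -1.9]
opening: 19.5
grasp_force: 41.5
```

```bash
python3 -m handwheel '[[[0.1,0,0,0,0,0,-1],[0.2,0,0,0,0,0,-1],[0.3,0,0,0,0,0,-1],[0.3,0,0,0,0,0,-1]]]'
```

```text
time: 24.72
tcp_pos: [526.4, 125.0, 104.9]
tool_rot: [0.998, -0.063, 0.0, 0.0]
contact_force: [0.1, 0.5, -0.8]
opening: 19.3
grasp_force: 41.5
```

```bash
python3 -m handwheel '[[[0.2,0,0,0,0,0,-1],[0.4,0,0,0,0,0,-1],[0.6,0,0,0,0,0,-1],[0.8,0,0,0,0,0,-1],[0.9,0,0,0,0,0,-1],[0.9,0,0,0,0,0,-1]]]'
```

```text
time: 25.48
tcp_pos: [535.3, 123.8, 104.9]
tool_rot: [0.998, -0.063, 0.0, 0.0]
contact_force: [0.2, 0.3, -1.6]
opening: 19.4
grasp_force: 41.5
```

```bash
python3 -m handwheel '[[[0.1,0,0,0,0,0,-1],[0.2,0,0,0,0,0,-1],[0.3,0,0,0,0,0,-1],[0.3,0,0,0,0,0,-1]]]'; python3 -m handwheel '[[[0.1,0,0,0,0,0,-1],[0.2,0,0,0,0,0,-1],[0.3,0,0,0,0,0,-1],[0.3,0,0,0,0,0,-1]]]'
```

```text
time: 25.98
tcp_pos: [538.4, 123.4, 104.9]
tool_rot: [0.998, -0.063, 0.0, 0.0]
contact_force: [-0.1, -0.6, -2.4]
opening: 19.7
grasp_force: 41.5
time: 26.48
tcp_pos: [541.4, 123.1, 104.9]
tool_rot: [0.998, -0.063, 0.0, 0.0]
contact_force: [-0.4, 0.4, -2.4]
opening: 19.3
grasp_force: 41.5
```

```bash
python3 -m handwheel '[[[0.2,0,0,0,0,0,-1],[0.4,0,0,0,0,0,-1],[0.6,0,0,0,0,0,-1],[0.8,0,0,0,0,0,-1],[1.0,0,0,0,0,0,-1],[1.2,0,0,0,0,0,-1],[1.4,0,0,0,0,0,-1],[1.6,0,0,0,0,0,-1],[1.7,0,0,0,0,0,-1],[1.7,0,0,0,0,0,-1]]]'
```

```text
time: 27.72
tcp_pos: [558.1, 120.9, 104.9]
tool_rot: [0.998, -0.063, 0.0, 0.0]
contact_force: [-0.2, -0.3, -1.7]
opening: 19.9
grasp_force: 41.5
```

```bash
python3 -m handwheel '[[[0.1,0,0,0,0,0,-1],[0.2,0,0,0,0,0,-1],[0.3,0,0,0,0,0,-1],[0.3,0,0,0,0,0,-1]]]'
```

```text
time: 28.22
tcp_pos: [561.2, 120.6, 104.9]
tool_rot: [0.998, -0.063, 0.0, -0.0]
contact_force: [-0.5, 0.4, -1.9]
opening: 19.2
grasp_force: 41.5
```

Depth is about 68 mm. I lower to the table, then nudge to home.

```bash
python3 -m handwheel '[[[0,0,0.1,0,0,0,-1],[0,0,0.2,0,0,0,-1],[0,0,0.3,0,0,0,-1],[0,0,0.35,0,0,0,-1],[0,0,0.35,0,0,0,-1]]]'; python3 -m handwheel '[[[0.1,0,0,0,0,0,-1],[0.15,0,0,0,0,0,-1],[0.15,0,0,0,0,0,-1]]]'
```

```text
time: 28.85
tcp_pos: [561.0, 120.6, 101.4]
tool_rot: [0.998, -0.063, -0.0, 0.0]
contact_force: [-0.2, 0.8, -1.1]
opening: 19.4
grasp_force: 41.5
time: 29.22
tcp_pos: [562.6, 120.4, 101.4]
tool_rot: [0.998, -0.063, 0.0, -0.0]
contact_force: [0.9, -0.8, -1.9]
opening: 19.4
grasp_force: 41.5
```

```bash
python3 -m handwheel '[[[0.05,0,0,0,0,0,-1],[0.1,0,0,0,0,0,-1],[0.1,0,0,0,0,0,-1]]]'
```

```text
time: 29.6
tcp_pos: [562.9, 120.3, 101.2]
tool_rot: [0.998, -0.063, -0.001, -0.0]
contact_force: [-2.4, 0.2, -0.8]
opening: 19.3
grasp_force: 41.5
```

```bash
python3 -m handwheel '[[[0.05,0,0,0,0,0,-1],[0.1,0,0,0,0,0,-1],[0.1,0,0,0,0,0,-1]]]'
```

```text
time: 29.98
tcp_pos: [563.1, 120.3, 101.0]
tool_rot: [0.998, -0.063, -0.002, -0.0]
contact_force: [-5.7, 0.6, 1.3]
opening: 19.6
grasp_force: 41.8
```

```bash
python3 -m handwheel '[[[-0.1,0,0,0,0,0,-1],[-0.15,0,0.05,0,0,0,-1],[-0.15,0,0.05,0,0,0,-0.5],[-0.15,0,0.05,0,0,0,-0.2],[-0.15,0,0.05,0,0,0,-0.1],[-0.15,0,0.05,0,0,0,-0.1],[-0.15,0,-1,0,0,0,-0.1],[-0.15,0,-3,0,0,0,-0.1],[-0.15,0,-7,0,0,0,-0.1],[-1,0,-11,0,0,0,-0.1],[-1,0,-12,0,0,0,-0.1],[-1,0,-12,0,0,0,-0.1]]]'
python3 - <<'E'
from h import *
w=viewer.get_image('wrist');cv2.imwrite('pics/w6.png',cv2.resize(w[...,::-1],(800,600),interpolation=cv2.INTER_CUBIC))
E
```

```text
time: 31.48
tcp_pos: [555.1, 121.4, 222.7]
tool_rot: [0.998, -0.063, 0.001, -0.001]
contact_force: [-0.3, 0.7, 0.1]
opening: 38.6
grasp_force: 0.0
```

View pics/w6.png

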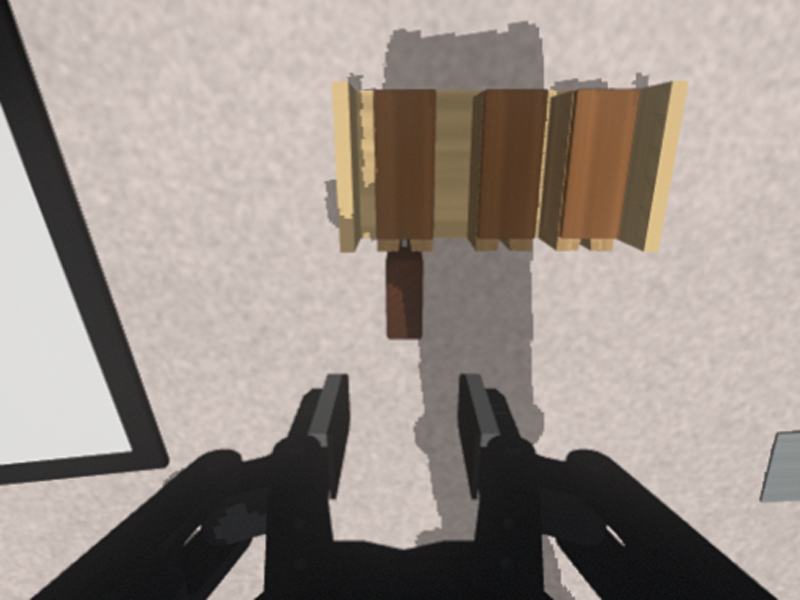

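The gauge stands upright at (405,295), grip against the left block's front (row 250), with the gripper clear of it.

```bash
python3 -c "
from rig import job
print(job.hand_in())"
```

```text
the job is handed in; nothing more can be done
None
```

The gauge is standing released with its blade fully home in the left slot, the clear one; the right slot jammed at about 30 mm and the middle at about 44 mm (wrist force at most about 6 N), and the job was handed in at about 31.5 s, with no verdict returned.

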